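Load the toy dump truck from the marble cup

ROBOT

A 7-joint arm with a two-finger parallel gripper is mounted at the origin on the work surface. World frame = base frame: x ahead of the robot, y to its left, z up, the work surface at z = 0. Lengths are in m, angles in degrees, forces in N, time in s.
With the tool pointing down it reaches from about 0.425 to 0.825 m from the base axis. Payload 3.6 kg.
Tool frame: the origin (TCP) lies midway between the tips of the shut fingers; the grasp point (between the pads) lies 19 mm behind it; z points along the fingers, y is the line along which they close (so a half turn about z gives the same grasp; the last joint's range is limited). The gripper opens to 85 mm and grips with 20 to 120 N. Pads are 22 mm wide; open, the fingers measure 114 mm over their backs; the gripper's body (76 mm by 85 mm) begins 54 mm behind the grasp point. The pads swing forward as they close: fully open they stand 13 mm farther back than shut.
Start: joints at [-78.008, 35.231, -0.722, 81.555, 0.464, 63.22, -2.315], TCP at [0.152, 0.632, 0.231] pointing down, gripper open.
Joint ranges: [-178.69, 178.69], [-17.37, 117.87], [-77.05, 75.6], [15.02, 138.74], [-78.02, 258.01], [0.78, 113.62], [-162.83, 162.83]. Speed limits (degrees/s): [159.86, 159.86, 180, 180, 180, 180, 180].

INTERFACE

Orientations are given as [roll, pitch, yaw] about the fixed x, y, z axes, in that order (R = Rz(yaw) Ry(pitch) Rx(roll)).
In Python, from plant import ctrl gives the robot as it stands.
- The arm moves only by the shell command python3 -m creep 'ROWS' [FORCE]. ROWS is JSON, a list of rows, each a list of 7 numbers: the shift along the tool's x, y, z normalised to -1 to 1, where 1 is 0.6 m, then the turn, a rotation vector about the tool's x, y, z normalised to -1 to 1, where 1 is 45 degrees, then the opening, from -1 (shut) to 1 (fully open). A call has 1 to 20 rows; each row shifts and turns the commanded pose from where the row before left it, along the tool's axes as they then stand; what a row does not reach is not made up. A row lasts 1/12 s, in which the tool goes at most 41.7 mm and 7.16 degrees, less where a joint would pass 70% of its speed; a pose out of reach is approached as far as the arm can. A call with a number of a shift or a turn outside -1 to 1 is refused whole. A call with a gripper value outside its range is refused whole. The fingers move at their own pace and stop on an object; FORCE is the grip in N (left out, the last holds). Time passes only in rows, so rows that do not move let the fingers close. It gives the time, the measured TCP pose, the force, the opening and the grip force at its end, in the units of the state.
- ctrl.get_state(): the state, without advancing time (a new reading comes with each control period).
- ctrl.get_image(name): name is "scene" or "top" or "wrist"; returns a dict with "image" (384x512x3 uint8, red, green, blue), "z_map" (384x512 float32, m along the optical axis (not along the pixel's ray), 0 where there is no reading), "intrinsics" (3x3 intrinsics, pixels), "world_from_camera" (4x4, takes a point from camera to world coordinates). Camera axes: x right, y up, looking along -z (the intrinsics and any distortion apply to the point x, -y, -z); pixel columns grow to the right and rows downward; lengths in m; the calibration is good to about 2 mm. A picture is of the moment at which its call begins.
- ctrl.sign_off(): hands the job in; it is judged then, once.
Trained networks look in a picture, given as the dict that the camera call returned (one of the last four; its "shot" number tells which), for a name from the list of things; names that differ only in an ending like _2 or _b are one class to them, and where a whole thing is asked for, a point or a joint stands for the part that bears it (a point fixed in the world has none). Each returns a list of dicts, best first, with "confidence" (0 to 1); they miss things now and then, are a little off and sometimes report something else, mostly with a low value. They report only what shows in the picture. A call takes as long as a camera call. They do not tell look-alikes from the thing itself.
- ctrl.find_in(picture, thing): "point" ([column, row] in pixels, amid what is visible of it).
- ctrl.cut_out(picture, thing): "region" (384x512 bool, what is visible of it) and "point" ([column, row] in pixels, amid what is visible of it).
- ctrl.mark_of(picture, thing): "point" ([column, row] in pixels: a listed point, or the origin of a listed thing).
The state is a dict: "time_s": time; "joint_positions": joint angles; "dq": joint speeds; "tau": joint torques, N m; "position": TCP position; "orientation": TCP orientation; "contact_force": force on the tool from outside, world axes, zero at the start; "moment": the same for the moment, N m; "width": finger opening in m; "gripper_force": force on a finger pad.
Only numpy, scipy, OpenCV 4.12 (cv2) and the standard library are available. Lean on these libraries where they do the work, as an engineer would, in place of code of your own. Each camera call takes 0.05 s, during which the arm holds its last target. There are 200 camera calls.

TASK

Pick up the metal cup of marbles and, holding it just above the toy dump truck, tip it well over so that all four marbles drain into the truck's open bed. Then stand the empty cup upright on the round cork coaster, its foot wholly on the cork, and let go. Leave the truck standing where it is and do not disturb the other toys or the display cube.

Things in the scene. Friction and masses are not known exactly. Their poses are not given: they have to be found in the camera images.
- cup: Plain aluminium tumbler, loose, open at the top, round and slightly flared: 70 mm tall, outer diameter 54 mm at the foot and 71 mm at the rim (about 64 mm at half height), wall 3 mm, floor 5 mm, about 90 g. Starts standing on the ledge, holding the four marbles. Origin at the centre of its underside, z along its axis to the mouth.
- cup_rim (a point): Centre of the cup's mouth, 70 mm above its origin on its axis.
- marble0_center (a point): Centre of one of four equal amber glass marbles, 22 mm in diameter, 14 g, loose in the cup at the start. They roll freely: since the wall flares by 7 degrees, they run out once the cup's axis is tipped to about 85 to 90 degrees or more from upright.
- marble1_center (a point): Centre of one of four equal amber glass marbles, 22 mm in diameter, 14 g, loose in the cup at the start. They roll freely: since the wall flares by 7 degrees, they run out once the cup's axis is tipped to about 85 to 90 degrees or more from upright.
- marble2_center (a point): Centre of one of four equal amber glass marbles, 22 mm in diameter, 14 g, loose in the cup at the start. They roll freely: since the wall flares by 7 degrees, they run out once the cup's axis is tipped to about 85 to 90 degrees or more from upright.
- marble3_center (a point): Centre of one of four equal amber glass marbles, 22 mm in diameter, 14 g, loose in the cup at the start. They roll freely: since the wall flares by 7 degrees, they run out once the cup's axis is tipped to about 85 to 90 degrees or more from upright.
- truck: Green plastic toy dump truck, loose (it does not roll), 200 mm long, 100 mm wide, 0.4 kg. Origin under its middle at ledge height, x towards its tail, z up; the cab (110 mm high, 90 mm wide) fills x from -100 to -22 mm, the open bed x from -15 to 100 mm.
- truck_bed (a point): Centre of the inner floor of the truck's bed, 49 mm above the ledge, axes as the truck's. The bed is a fixed open-topped tray, inside 107 mm along x and 92 mm along y, walls 4 mm thick, their tops 41 mm above this point (90 mm above the ledge).
- coaster: Round cork coaster, fixed to the ledge, 100 mm in diameter, 5 mm thick. Origin at the centre of its underside.
- coaster_top (a point): Centre of the coaster's upper face, 5 mm above the ledge.
- taxi: Bystander: orange die-cast taxi, loose, 120 x 48 mm, 52 mm high. Origin under its middle, x along its length.
- van: Bystander: black plastic police van with rubber wheels, loose, 150 x 68 mm, 81 mm high. Origin under its middle, x along its length.
- cube: Bystander: clear acrylic display cube with its flip-top lid shut and a little car inside, loose, 120 x 120 mm, 118 mm high. Origin under its middle.
- ramp: Bystander: wooden ramp block, loose, 160 x 60 mm, 66 mm high at its high (+x) end. Origin under its middle.
There are look-alikes about, which are no part of the job. Several things have the shape of the cup; the one meant has the colours described above.

How it is judged:
By the outcome, as a careful person would: the job done as asked, in the order asked, and still so for the second after the job is handed in, with the robot touching nothing.
It also fails if it takes over 64 s, if anything falls off the work surface, if the arm or the gripper's body presses on something with over 40 N, if the wrist force passes 120 N, or if a joint passes its speed limit or range.

## Working session

There is one attempt and no reset: what is moved stays moved. The work goes in short steps, Python scripts to look and compute and a shell command to move; the robot and the scene stay as the last step left them, time stands still between calls to the robot, and variables do not carry over. Pictures are saved under pics/ and viewed, at most 10 in all, crops included, and the job is handed in when it is done.

```bash
mkdir -p pics; ls; cat > h.py <<'E'
import numpy as np, cv2
from plant import ctrl
def w(p,uv,z=None,plane=None):
    K=p["intrinsics"];T=np.array(p["world_from_camera"])
    u,v=uv; d=np.array([(u-K[0][2])/K[0][0],-(v-K[1][2])/K[1][1],-1.])
    if plane is not None:
        r=T[:3,:3]@d; return T[:3,3]+r*(plane-T[2,3])/r[2]
    if z is None: z=p["z_map"][int(round(v)),int(round(u))]
    return T[:3,:3]@(d*z)+T[:3,3]
def cloud(p):
    K=p["intrinsics"];T=np.array(p["world_from_camera"]);z=p["z_map"]
    v,u=np.mgrid[:384,:512]
    d=np.stack([(u-K[0][2])/K[0][0]*z,-(v-K[1][2])/K[1][1]*z,-z],-1)
    return d@T[:3,:3].T+T[:3,3]
E
python3 - <<'E'
from h import *
ims=[]
for n in ["scene","top"]:
    p=ctrl.get_image(n); cv2.imwrite(f"pics/{n}0.png",p["image"][:,:,::-1])
    C=cloud(p); np.savez(f"{n}0.npz",C=C,im=p["image"])
    print(n,np.array(p["world_from_camera"])[:3,3].round(3),np.diag(p["intrinsics"]))
    for t in ["cup","cup_rim","truck","truck_bed","coaster","coaster_top","taxi","van","cube","ramp"]:
        r=ctrl.mark_of(p,t)
        print(t,[(np.round(a["point"]).tolist(),round(a["confidence"],2),w(p,a["point"]).round(3).tolist()) for a in r[:4]])
print(ctrl.get_state())
E
```

```text
pics
scene [1.016 0.27  1.017] [388.94631567 388.94631567   1.        ]
cup [([215.0, 138.0], 0.77, [0.381, -0.259, 0.023]), ([158.0, 142.0], 0.74, [0.493, -0.405, 0.037]), ([183.0, 122.0], 0.66, [0.378, -0.386, 0.031]), ([193.0, 162.0], 0.64, [0.497, -0.264, 0.027])]
cup_rim [([152.0, 130.0], 0.97, [0.464, -0.451, 0.037]), ([216.0, 120.0], 0.72, [0.327, -0.286, 0.045]), ([232.0, 149.0], 0.71, [0.399, -0.181, 0.038]), ([149.0, 189.0], 0.69, [0.664, -0.291, 0.081])]
truck [([251.0, 208.0], 0.59, [0.56, -0.017, 0.05])]
truck_bed [([262.0, 204.0], 0.75, [0.535, 0.003, 0.051])]
coaster [([358.0, 225.0], 0.87, [0.437, 0.265, 0.003]), ([359.0, 296.0], 0.53, [0.646, 0.342, 0.053])]
coaster_top [([355.0, 219.0], 0.88, [0.425, 0.251, 0.006])]
taxi [([203.0, 245.0], 0.88, [0.722, -0.075, 0.045])]
van [([269.0, 280.0], 0.79, [0.729, 0.132, 0.075])]
cube [([151.0, 186.0], 0.78, [0.656, -0.292, 0.084])]
ramp [([360.0, 297.0], 0.97, [0.648, 0.347, 0.052]), ([356.0, 220.0], 0.67, [0.427, 0.256, 0.007])]
top [ 0.418 -0.041  0.964] [350.66147046 350.66147046   1.        ]
cup [([341.0, 256.0], 0.83, 
[... 907 characters left out ...]
s': 1.1, 'joint_positions': array([-78.00817556,  35.22950897,  -0.72156457,  81.55422416,
         0.46276157,  63.22071404,  -2.3131864 ]), 'dq': array([ 0.04499325,  0.18101522,  0.00604933, -0.0549611 , -0.04502419,
        0.0519573 ,  0.13321665]), 'tau': array([-9.87733961e-05, -4.69119179e+01,  2.58905198e-01, -1.71343714e+01,
        9.97878320e-03,  1.83346710e-03,  5.63946916e-07]), 'position': array([0.15181974, 0.6319942 , 0.23131953]), 'orientation': array([-1.79998333e+02, -3.04131935e-03,  1.66492922e+02]), 'contact_force': array([0.18255697, 0.90928379, 0.92870674]), 'moment': array([ 0.04307594, -0.03778566,  0.02483248]), 'gripper_force': 0.0, 'width': 0.08531171432750846}
```

```bash
python3 - <<'E'
import cv2,numpy as np
a=cv2.imread("pics/scene0.png");b=cv2.imread("pics/top0.png")
A=cv2.resize(a[90:330,110:430],(800,600));cv2.imwrite("pics/s1.png",A)
B=cv2.resize(b[90:310,90:450],(800,489));cv2.imwrite("pics/t1.png",B)
E
```

```text
(no output)
```

View pics/s1.png

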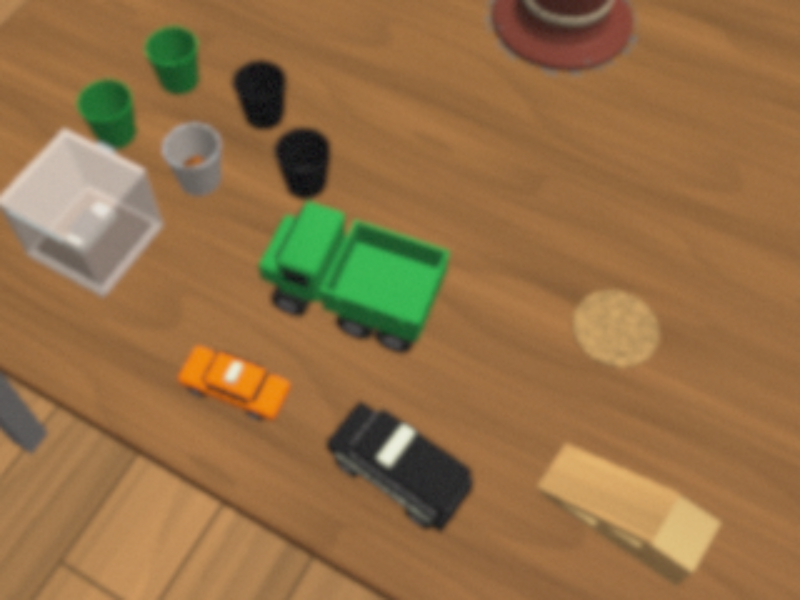

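View pics/t1.png

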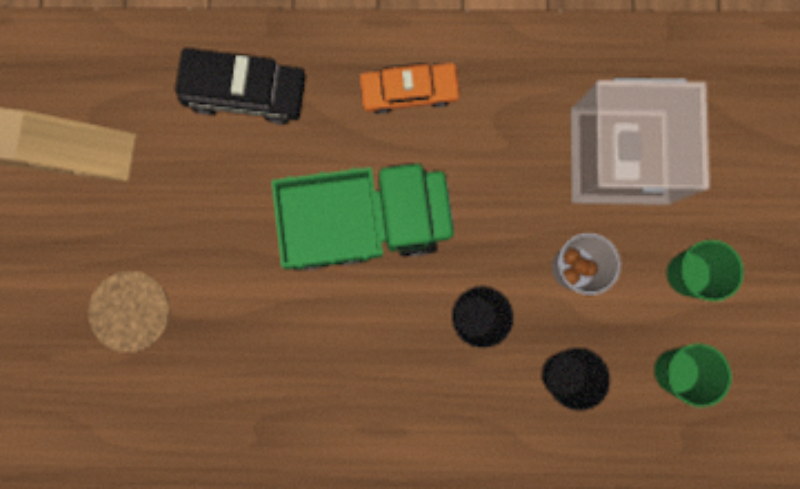

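The metal cup with amber marbles is at scene px about (187,153) and top px (355,209). The two black and two green cups are look-alikes. The truck bed is at top px about (238,187), tail toward +y, and the coaster is at top px (149,230). The acrylic cube stands just beyond the cup. Next I'll measure these positions precisely.

```bash
cat > m.py <<'E'
from h import *
def show(n,t,near=None,p=None):
    p=p or ctrl.get_image(n); C=cloud(p)
    for r in ctrl.cut_out(p,t):
        q=np.array(r["point"])
        if near is not None and np.hypot(*(q-near))>14: continue
        m=cv2.erode(r["region"].astype(np.uint8),np.ones((2,2)))>0
        P=C[m&(p["z_map"]>0)]
        hi=np.percentile(P[:,2],97)
        T=P[P[:,2]>hi-0.008] if t!="coaster" else P
        c,s,a=cv2.minAreaRect((T[:,:2]*1000).astype(np.float32))
        (ex,ey),er=cv2.minEnclosingCircle((T[:,:2]*1000).astype(np.float32))
        print(n,t,q.round(),"n",len(P),"hi",hi.round(3),"med",np.median(P,0).round(3),"toprect",np.round(c),np.round(s),round(a),"circ",round(ex),round(ey),round(er))
        if near is not None: break
E
python3 - <<'E'
from m import *
for n,cu in [("top",(353,210)),("scene",(187,153))]:
    p=ctrl.get_image(n)
    show(n,"cup",None,p)
    for t in ["truck","truck_bed","coaster","cube","taxi","van"]: show(n,t,None,p)
    for t in ["marble0_center"]: print([(np.round(a["point"]),a["confidence"],w(p,a["point"]).round(3)) for a in ctrl.find_in(p,t)[:4]])
E
```

```text
top cup [356. 211.] n 381 hi 0.072 med [ 0.489 -0.306  0.045] toprect [ 484. -292.] [54. 68.] 23 circ 489 -289 35
top cup [409. 210.] n 669 hi 0.072 med [ 0.483 -0.444  0.037] toprect [ 480. -430.] [62. 70.] 14 circ 483 -429 35
top cup [310. 232.] n 531 hi 0.071 med [ 0.428 -0.175  0.01 ] toprect [ 424. -173.] [54. 65.] 53 circ 427 -168 33
top cup [402. 260.] n 703 hi 0.072 med [ 0.362 -0.425  0.038] toprect [ 364. -410.] [66. 70.] 11 circ 365 -410 36
top cup [346. 258.] n 609 hi 0.073 med [ 0.355 -0.286  0.025] toprect [ 357. -274.] [66. 67.] 19 circ 360 -275 35
top truck [248. 186.] n 2895 hi 0.113 med [ 0.541 -0.025  0.054] toprect [548. -79.] [87. 52.] 8 circ 548 -78 46
top truck [113. 156.] n 1536 hi 0.065 med [0.628 0.341 0.047] toprect [636. 386.] [73. 58.] 83 circ 636 385 43
top truck_bed [253. 184.] n 3027 hi 0.113 med [ 0.541 -0.028  0.054] toprect [550. -79.] [91. 52.] 8 circ 549 -78 48
top coaster [144. 228.] n 971 hi 0.01 med [0.429 0.255 0.007] toprect [429. 255.] [92. 94.] 1 circ 430 255 48
top cube [375. 154.] n 3236 hi 0.122 med [ 0.621 -0.34   0.119] toprect [ 629. 
[... 1581 characters left out ...]
0.55  -0.024  0.065] toprect [551. -79.] [87. 52.] 7 circ 551 -78 46
scene coaster [359. 222.] n 766 hi 0.01 med [0.43  0.258 0.006] toprect [430. 257.] [93. 94.] 14 circ 429 256 49
scene cube [144. 176.] n 2545 hi 0.121 med [ 0.643 -0.322  0.116] toprect [ 629. -348.] [118. 128.] 89 circ 630 -347 80
scene taxi [202. 241.] n 776 hi 0.051 med [ 0.714 -0.078  0.03 ] toprect [709. -83.] [42. 63.] 8 circ 708 -82 34
scene van [271. 275.] n 1529 hi 0.082 med [0.717 0.128 0.072] toprect [707. 134.] [112.  52.] 84 circ 709 134 59
scene van [250. 198.] n 2804 hi 0.112 med [ 0.55  -0.025  0.065] toprect [551. -79.] [88. 53.] 7 circ 550 -77 47
[(array([363., 296.]), 0.16, array([0.644, 0.351, 0.056]))]
```

```bash
python3 -m creep '[[-0.066,0,0,0,0,0.0889,1],[-0.066,0,0,0,0,0.0889,1],[-0.066,0,0,0,0,0.0889,1],[-0.066,0,0,0,0,0.0889,1],[-0.066,0,0,0,0,0.0889,1],[-0.066,0,0,0,0,0.0889,1],[-0.066,0,0,0,0,0.0889,1],[-0.066,0,0,0,0,0.0889,1],[-0.066,0,0,0,0,0.0889,1],[-0.066,0,0,0,0,0.0889,1],[-0.066,0,0,0,0,0.0889,1],[-0.066,0,0,0,0,0.0889,1],[-0.066,0,0,0,0,0.0889,1],[-0.066,0,0,0,0,0.0889,1],[-0.066,0,0,0,0,0.0889,1],[-0.066,0,0,0,0,0.0889,1],[-0.066,0,0,0,0,0.0889,1],[-0.066,0,0,0,0,0.0889,1],[-0.066,0,0,0,0,0.0889,1],[-0.066,0,0,0,0,0.0889,1]]' 40
python3 - <<'E'
from m import *
s=ctrl.get_state();print(s["joint_positions"].round(1),s["position"],s["orientation"])
for f in ["top0","scene0"]:
    C=np.load(f+".npz")["C"].reshape(-1,3)
    m=(abs(C[:,0]-.54)<.1)&(C[:,1]>-.045)&(C[:,1]<.1)&(C[:,2]>.080)&(C[:,2]<.098)
    P=C[m]; print(f,m.sum(),cv2.minAreaRect((P[:,:2]*1000).astype(np.float32)))
    m=(abs(C[:,0]-.54)<.04)&(C[:,1]>-.0)&(C[:,1]<.04); print(np.median(C[m],0))
E
```

```text
time_s: 3.67
position: [0.6062, 0.0593, 0.2314]
orientation: [179.9, -0.0, 86.3]
contact_force: [0.9, 0.1, -0.7]
width: 0.0853
gripper_force: 0.0
[-20.7  32.7  21.6  89.3 -13.2  60.5   0.7] [0.60621877 0.05926078 0.23140781] [ 1.79946540e+02 -2.75165132e-03  8.62974078e+01]
top0 314 ((538.4230346679688, 10.570877075195312), (103.48733520507812, 115.18685913085938), 8.165340423583984)
[0.53795214 0.01925046 0.05073478]
scene0 336 ((535.9727783203125, 8.68939208984375), (103.42036437988281, 116.53887939453125), 8.313061714172363)
[0.53182819 0.0200735  0.04971885]
```

```bash
python3 -m creep '[[-0.068,0,0,0,0,0.0889,1],[-0.068,0,0,0,0,0.0889,1],[-0.068,0,0,0,0,0.0889,1],[-0.068,0,0,0,0,0.0889,1],[-0.068,0,0,0,0,0.0889,1],[-0.068,0,0,0,0,0.0889,1],[-0.068,0,0,0,0,0.0889,1],[-0.068,0,0,0,0,0.0889,1],[-0.068,0,0,0,0,0.0889,1],[0,0,0,0,0,0,1],[0,0,0,0,0,0,1]]' 40
python3 - <<'E'
from m import *
s=ctrl.get_state();print(s["joint_positions"].round(2),s["position"],s["orientation"])
p=ctrl.get_image("wrist"); cv2.imwrite("pics/w1.png",p["image"][:,:,::-1]); show("wrist","cup",None,p)
from scipy.spatial.transform import Rotation as Ro
import itertools
D=[([-78.008,35.231,-.722,81.555,.464,63.22,-2.315],[180,0,166.493]),([-20.7,32.7,21.6,89.3,-13.2,60.5,.7],[179.95,0,86.3]),(s["joint_positions"],s["orientation"])]
for sg in itertools.product([1,-1],repeat=4):
    M=[]
    for q,o in D:
        q=np.array(q)*[sg[0],1,sg[1],1,sg[2],1,sg[3]]
        R=Ro.from_euler("ZYZYZYZ",q,degrees=True); M.append(R.inv()*Ro.from_euler("xyz",o,degrees=True))
    e=max((M[0].inv()*M[i]).magnitude() for i in (1,2))*57.3
    if e<15: print(sg,e,M[0].as_euler("xyz",degrees=True))
E
```

```text
time_s: 4.58
position: [0.4829, -0.2826, 0.232]
orientation: [179.9, 0.1, 50.1]
contact_force: [0.9, 0.7, 0.3]
width: 0.0852
gripper_force: 0.0
[  7.34  29.83  32.41  97.58 -18.27  57.89   6.21] [ 0.4828861  -0.28255381  0.23195046] [1.79940825e+02 6.39192018e-02 5.00864082e+01]
wrist cup [167. 238.] n 2896 hi 0.07 med [ 0.349 -0.276  0.036] toprect [ 391. -276.] [125.  68.] 1 circ 393 -267 65
wrist cup [131. 126.] n 4492 hi 0.07 med [ 0.415 -0.161  0.037] toprect [ 426. -169.] [68. 69.] 27 circ 427 -168 35
wrist cup [261. 190.] n 2656 hi 0.07 med [ 0.48  -0.303  0.046] toprect [ 488. -291.] [69. 68.] 50 circ 488 -291 35
wrist cup [246. 314.] n 2829 hi 0.07 med [ 0.363 -0.414  0.041] toprect [ 421. -348.] [203.  68.] 48 circ 420 -349 103Traceback (most recent call last):
  File "<stdin>", line 11, in <module>
  File "scipy/spatial/transform/_rotation.pyx", line 1413, in scipy.spatial.transform._rotation.Rotation.from_euler
ValueError: Expected axis specification to be a non-empty string of upto 3 characters, got ZYZYZYZ
```

View pics/w1.png

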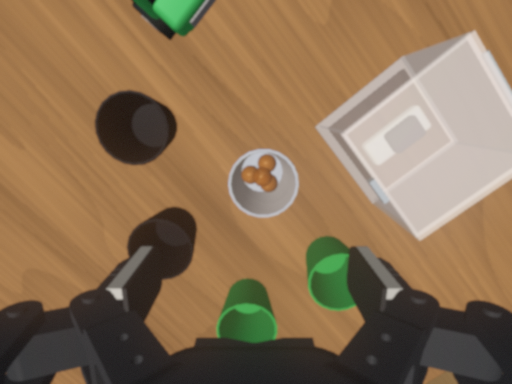

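The wrist view shows the metal cup with its four marbles at px (263,183), measured at (0.488,-0.291) with the rim at 0.07. All three views agree. Next I'll fit a kinematic model to choose the tipping direction.

```bash
cat > k.py <<'E'
import numpy as np, itertools
from scipy.spatial.transform import Rotation as Ro
from scipy.optimize import least_squares
D=[([-78.008,35.231,-.722,81.555,.464,63.22,-2.315],[.1518,.6320,.2313],[180,0,166.493]),([-20.7,32.7,21.6,89.3,-13.2,60.5,.7],[.6062,.0593,.2314],[179.95,0,86.3]),([7.34,29.83,32.41,97.58,-18.27,57.89,6.21],[.4829,-.2826,.2320],[179.94,.06,50.09])]
rot=lambda a,t:Ro.from_euler(a,t,degrees=True)
def fk(q,L,sg,C=None):
    R=rot("z",sg[0]*q[0]); p=np.array([0,0,L[0]])
    for i in range(1,7):
        R=R*rot("y" if i%2 else "z",q[i]*(1 if i%2 else sg[i//2]))
        if i==2: p=p+R.apply([L[4],0,L[1]])
        if i==4: p=p+R.apply([L[5],0,L[2]])
        if i==6: p=p+R.apply([0,0,L[3]])
    return p,(R*C if C is not None else R)
if __name__=="__main__":
  for sg in itertools.product([1,-1],repeat=4):
    M=[fk(q,[0]*6,sg)[1].inv()*rot("xyz",o) for q,p,o in D]
    e=max((M[0].inv()*M[i]).magnitude() for i in (1,2))*57.3
    if e<15:
        f=lambda L:np.concatenate([np.r_[fk(q,L,sg)[0]-p] for q,p,o in D]+[1e-3*np.array(L[4:])])
        r=least_squares(f,[.3,.4,.4,.25,0,0]); print(sg,e,M[0].as_euler("xyz",degrees=True).round(1),r.x.round(3),abs(r.fun).max())
E
python3 k.py
```

```text
(-1, -1, -1, -1) 0.0936503788924665 [-0. -0. 90.] [ -9.923   0.455   0.396 -10.006   0.051   0.017] 0.02164492258796391
```

```bash
cat > ik.py <<'E'
from k import *
L=[.33,.455,.396,.247,.05,.017];sg=(-1,)*4;C=rot("z",90)
lo=np.array([-178,-17,-77,15.1,-78,.8,-162]);hi=np.array([178,117,75.5,138.7,258,113.6,162])
def ik(P,R,q0):
    f=lambda q:np.r_[(fk(q,L,sg,C)[0]-P)*10,(fk(q,L,sg,C)[1].inv()*R).as_rotvec()*3,(q-q0)*1e-4]
    r=least_squares(f,np.clip(q0,lo+.1,hi-.1),bounds=(lo,hi)); p,Rr=fk(r.x,L,sg,C)
    return r.x,1000*np.linalg.norm(p-P),(Rr.inv()*R).magnitude()*57.3
if __name__=="__main__":
  bed=np.array([.537,.010,0]);t=np.array([-.143,.99,0]);z=np.array([0,0,1.])
  for name,m in (("A",t),("B",-t)):
   for phi in (0,20):
    q=np.array([-1.,30,0,95,0,58,0])
    for T in (0,20,40,60,80,105):
      T_,e=np.radians(T),np.radians(90+phi-T)
      u=np.cos(T_)*z+np.sin(T_)*m; a=-(np.cos(e)*m+np.sin(e)*z)
      rim=bed-.015*m+[0,0,.16]; P=rim-.02*u+.019*a
      yv=np.array([.99,.143,0]); R=Ro.from_matrix(np.c_[np.cross(yv,a),yv,a])
      q,pe,re=ik(P,R,q); print(name,phi,T,P.round(3),q.round(0),round(pe,1),round(re,1))
E
python3 ik.py
```

```text
A 0 0 [ 0.539 -0.005  0.121] [  2.  34.  -2. 106.   2.  41.   7.] 0.0 0.0
A 0 20 [ 0.541 -0.018  0.123] [-19.  35.  14. 107.  19.  40. -14.] 0.0 0.0
A 0 40 [ 0.543 -0.03   0.13 ] [-36.  42.  27. 107.  33.  44. -32.] 0.0 0.0
A 0 60 [ 0.544 -0.038  0.14 ] [-47.  52.  35. 105.  41.  52. -44.] 0.0 0.0
A 0 80 [ 0.545 -0.043  0.153] [-53.  64.  40. 102.  46.  61. -52.] 0.0 0.0
A 0 105 [ 0.545 -0.042  0.17 ] [-57.  79.  45.  98.  49.  75. -57.] 0.0 0.0
A 20 0 [0.538 0.002 0.122] [ 19.  37. -13. 103. -15.  47.  27.] 0.0 0.0
A 20 20 [ 0.54  -0.012  0.122] [  2.  34.  -0. 105.   0.  41.   9.] 0.0 0.0
A 20 40 [ 0.542 -0.024  0.127] [-19.  35.  15. 107.  18.  40. -12.] 0.0 0.0
A 20 60 [ 0.543 -0.034  0.135] [-37.  42.  29. 107.  31.  43. -30.] 0.0 0.0
A 20 80 [ 0.544 -0.041  0.147] [-48.  52.  37. 105.  40.  51. -43.] 0.0 0.0
A 20 105 [ 0.545 -0.043  0.164] [-55.  67.  43. 102.  45.  63. -52.] 0.0 0.0
B 0 0 [0.535 0.025 0.121] [ -1.  34.  -2. 106.   2.  40.   4.] 0.0 0.0
B 0 20 [0.533 0.038 0.123] [ 17.  37. -15. 105. -15.  45.  24.] 0.0 0.0
B 0 40 [0.531 0.05  0.13 ] [ 30.  44. -25. 102. -26.  54.  37.] 0.0 0.0
B 0 60 [0.53  0.058 0.14 ] [ 39.  53. -31.  98. -34.  65.  45.] 0.0 0.0
B 0 80 [0.529 0.063 0.153] [ 44.  63. -35.  94. -39.  76.  49.] 0.0 0.0
B 0 105 [0.529 0.062 0.17 ] [ 47.  77. -39.  90. -45.  89.  51.] 0.0 0.0
B 20 0 [0.536 0.018 0.122] [-21.  35.  12. 107.  20.  41. -19.] 0.0 0.0
B 20 20 [0.534 0.032 0.122] [ -1.  33.  -3. 106.   3.  40.   3.] 0.0 0.0
B 20 40 [0.532 0.044 0.127] [ 17.  36. -17. 105. -14.  45.  22.] 0.0 0.0
B 20 60 [0.531 0.054 0.135] [ 31.  43. -26. 102. -26.  54.  36.] 0.0 0.0
B 20 80 [0.53  0.061 0.147] [ 39.  52. -32.  98. -33.  65.  44.] 0.0 0.0
B 20 105 [0.529 0.063 0.164] [ 45.  66. -37.  93. -40.  79.  49.] 0.0 0.0
```

```bash
cat > d.py <<'E'
from h import *
from scipy.spatial.transform import Rotation as Ro
def delta(P,R=None):
    s=ctrl.get_state(); R0=Ro.from_euler("xyz",s["orientation"],degrees=True)
    d=R0.inv().apply(np.array(P)-s["position"])
    print("at",s["position"].round(4),s["orientation"].round(1),"shift mm",(d*1000).round(1),"units",(d/.6).round(4),"w",s["width"].round(4))
    if R is not None:
        r=(R0.inv()*R).as_rotvec(degrees=True);print("turn deg",r.round(1),"units",(r/45).round(4))
def Rm(m,e,):  # m: horizontal lean direction, tool -a elevation e deg from m, closing axis = m turned -90
    m=np.array([*m,0.])/np.hypot(*m);e=np.radians(e);a=-(np.cos(e)*m+np.sin(e)*np.array([0,0,1.]))
    y=np.array([m[1],-m[0],0]); return Ro.from_matrix(np.c_[np.cross(y,a),y,a])
E
python3 -m creep '[[0,0,0,0,0.148,0,1],[0,0,0,0,0.148,0,1],[0,0,0,0,0.148,0,1],[-0.055,0.0075,0.041,0,0,0,1],[-0.055,0.0075,0.041,0,0,0,1],[0,0,0,0,0,0,1],[0,0,0,0,0,0,1]]' 60
python3 - <<'E'
from d import *
R=Rm((.642,.766),110); delta((.494,-.284,.022),R); print(ctrl.get_state()["joint_positions"])
E
```

```text
time_s: 5.27
position: [0.4629, -0.3189, 0.1606]
orientation: [-179.7, -20.0, 50.4]
contact_force: [0.7, 0.4, -0.3]
width: 0.0855
gripper_force: 0.0Traceback (most recent call last):
  File "<stdin>", line 2, in <module>
  File "d.py", line 6, in delta
    print("at",s["position"].round(4),s["orientation"].round(1),"shift mm",(d*1000).round(1),"units",(d/.6).round(4),"w",s["width"].round(4))
                                                                                                                         ^^^^^^^^^^^^^^^^
AttributeError: 'float' object has no attribute 'round'
```

```bash
sed -i 's/s\["width"\].round(4)/round(s["width"],4)/' d.py
python3 - <<'E'
from d import *
R=Rm((.642,.766),110); delta((.494,-.284,.022),R); print(ctrl.get_state()["joint_positions"].round(1))
p=ctrl.get_image("wrist")
from m import show
show("wrist","cup",None,p)
E
```

```text
at [ 0.4629 -0.3189  0.1606] [-179.7  -20.    50.4] shift mm [ -3.5   2.4 146.2] units [-0.0059  0.004   0.2436] w 0.0855
turn deg [-0.4 -0.   0.3] units [-0.0091 -0.0004  0.0073]
[ 30.1  34.8  20.3 102.6 -39.3  54.8  34. ]
wrist cup [336. 317.] n 2226 hi 0.07 med [ 0.475 -0.429  0.009] toprect [ 480. -383.] [76. 36.] 74 circ 463 -378 38
wrist cup [249. 185.] n 4433 hi 0.07 med [ 0.492 -0.288  0.047] toprect [ 488. -291.] [69. 68.] 22 circ 488 -290 35
wrist cup [103. 263.] n 2279 hi 0.07 med [ 0.352 -0.252  0.049] toprect [ 376. -271.] [68. 83.] 37 circ 378 -272 52
wrist cup [104. 130.] n 6557 hi 0.07 med [ 0.422 -0.153  0.044] toprect [ 426. -169.] [68. 69.] 1 circ 426 -168 35
```

```bash
python3 -m creep '[[-0.006,0.004,0.0406,0,0,0,1],[0,0,0.0406,0,0,0,1],[0,0,0.0406,0,0,0,1],[0,0,0.0406,0,0,0,1],[0,0,0.0406,0,0,0,1],[0,0,0.0406,0,0,0,1],[0,0,0,0,0,0,1],[0,0,0,0,0,0,1]]' 60
python3 - <<'E'
from d import *
R=Rm((.642,.766),110); delta((.494,-.284,.022),R); print(ctrl.get_state()["contact_force"])
p=ctrl.get_image("wrist"); cv2.imwrite("pics/w2.png",p["image"][:,:,::-1])
E
```

```text
time_s: 6.03
position: [0.4964, -0.2837, 0.0247]
orientation: [180.0, -20.1, 50.7]
contact_force: [0.4, -0.1, 1.1]
width: 0.0854
gripper_force: 0.0
at [ 0.4964 -0.2837  0.0247] [180.  -20.1  50.7] shift mm [-2.6 -1.7  1.9] units [-0.0043 -0.0028  0.0032] w 0.0854
turn deg [-0.2 -0.1  0.6] units [-0.0047 -0.0016  0.0144]
[ 0.37830006 -0.13626899  1.06098329]
```

View pics/w2.png

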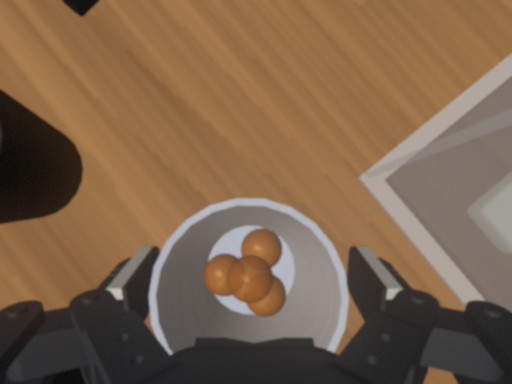

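The cup is between the open fingers: the rim spans columns 150–348 and the pads are at about 135 and 358. I'll make a small correction and close.

```bash
python3 -m creep '[[-0.004,-0.003,0.003,0,0,0,1],[0,0,0,0,0,0,1],[0,0,0,0,0,0,-1],[0,0,0,0,0,0,-1],[0,0,0,0,0,0,-1],[0,0,0,0,0,0,-1],[0,0,0,0,0,0,-1],[0,0,0,0,0,0,-1],[0,0,0,0,0,0,-1],[0,0,0,0,0,0,-1],[0,0,0,0,0,0,-1],[0,0,0,0,0,0,-1]]' 60
python3 - <<'E'
from d import *
delta((.494,-.284,.022))
E
```

```text
time_s: 7.08
position: [0.4924, -0.2867, 0.0232]
orientation: [179.9, -20.0, 50.5]
contact_force: [-2.3, 0.4, 6.9]
width: 0.067
gripper_force: 63.3
at [ 0.4924 -0.2867  0.0232] [179.9 -20.   50.5] shift mm [ 2.5 -0.5  2.2] units [ 0.0042 -0.0008  0.0037] w 0.067
```

```bash
python3 -m creep '[[0.008,0,-0.022,0,0,0,-1],[0.016,0,-0.044,0,0,0,-1],[0.022,0,-0.06,0,0,0,-1],[0.022,0,-0.06,0,0,0,-1],[0.022,0,-0.06,0,0,0,-1],[0.022,0,-0.06,0,0,0,-1],[0,0,0,0,0,0,-1],[0,0,0,0,0,0,-1]]' 
python3 - <<'E'
from d import *
from m import show
R=Rm((-.143,.99),110); delta((.54,-.05,.24),R)
p=ctrl.get_image("wrist"); cv2.imwrite("pics/w3.png",p["image"][:,:,::-1])
E
```

```text
time_s: 7.75
position: [0.4932, -0.2864, 0.2203]
orientation: [179.6, -20.0, 50.6]
contact_force: [-0.8, -0.2, -1.1]
width: 0.0667
gripper_force: 67.0
at [ 0.4932 -0.2864  0.2203] [179.6 -20.   50.6] shift mm [ 206.4 -114.2   53.3] units [ 0.3439 -0.1903  0.0888] w 0.0667
turn deg [ 16.6   0.2 -44.7] units [ 0.3698  0.004  -0.9943]
```

View pics/w3.png

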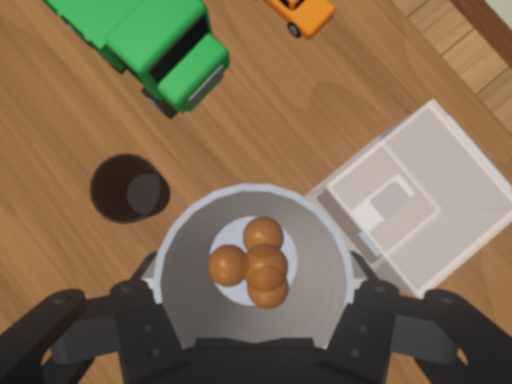

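```bash
python3 -m creep '[[0,0,0,0.0462,0,-0.1243,-1],[0,0,0,0.0462,0,-0.1243,-1],[0,0,0,0.0462,0,-0.1243,-1],[0,0,0,0.0462,0,-0.1243,-1],[0,0,0,0.0462,0,-0.1243,-1],[0,0,0,0.0462,0,-0.1243,-1],[0,0,0,0.0462,0,-0.1243,-1],[0,0,0,0.0462,0,-0.1243,-1],[0,0,0,0,0,0,-1]]' 
python3 - <<'E'
from d import *
R=Rm((-.143,.99),110); delta((.54,-.05,.24),R);print(ctrl.get_state()["joint_positions"].round(1))
E
```

```text
time_s: 8.55
position: [0.4929, -0.2839, 0.2147]
orientation: [-179.5, -20.3, 98.3]
contact_force: [0.9, -0.2, -1.5]
width: 0.0666
gripper_force: 67.0
at [ 0.4929 -0.2839  0.2147] [-179.5  -20.3   98.3] shift mm [219.5  80.7  53.7] units [0.3658 0.1345 0.0895] w 0.0666
turn deg [-0.5 -0.3  0.1] units [-0.0104 -0.0073  0.0012]
[ 28.   36.8  12.8  86.  -21.6  75.   56.5]
```

```bash
python3 -m creep '[[0.051,0.02,0.0168,0,0,0,-1],[0.051,0.02,0.0168,0,0,0,-1],[0.051,0.02,0.0168,0,0,0,-1],[0.051,0.02,0.0168,0,0,0,-1],[0.051,0.02,0.0168,0,0,0,-1],[0.051,0.02,0.0168,0,0,0,-1],[0.051,0.02,0.0168,0,0,0,-1],[0,0,0,0,-0.08,0,-1],[0,0,0,0,-0.14,0,-1],[0,0,0,0,-0.14,0,-1],[0,0,0,0,-0.14,0,-1],[0,0,0,0,-0.14,0,-1],[0,0,0,0,-0.14,0,-1],[0,0,0,0,-0.14,0,-1],[0,0,0,0,-0.14,0,-1],[0,0,0,0,-0.14,0,-1],[0,0,0,0,-0.14,0,-1],[0,0,0,0,0,0,-1],[0,0,0,0,0,0,-1]]' 
python3 - <<'E'
from d import *
R=Rm((-.143,.99),50); delta((.547,-.061,.155),R);print(ctrl.get_state()["joint_positions"].round(1))
p=ctrl.get_image("scene"); cv2.imwrite("pics/s2.png",cv2.resize(p["image"][90:280,130:430,::-1],(800,507)))
E
```

```text
time_s: 10.13
position: [0.5424, -0.0483, 0.2219]
orientation: [-179.3, 40.1, 98.8]
contact_force: [-0.5, -0.3, -1.8]
width: 0.067
gripper_force: 66.8
at [ 0.5424 -0.0483  0.2219] [-179.3   40.1   98.8] shift mm [33.   3.4 59.6] units [0.0549 0.0056 0.0994] w 0.067
turn deg [-0.3  0.1  0.4] units [-0.0073  0.0021  0.0095]
[-44.   36.3  40.9 107.   23.8  47.4 -17.1]
```

View pics/s2.png

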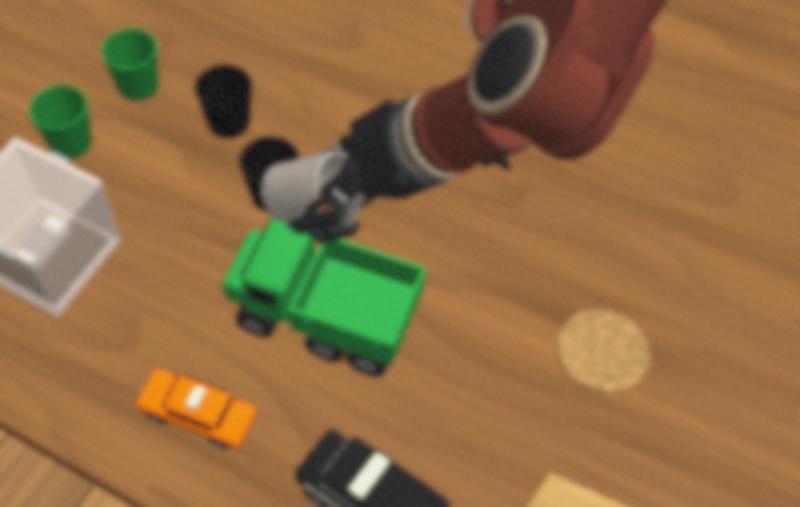

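The cup is tipped 60° over the cab, with its mouth toward the bed. Now I'll lower it and pour slowly.

```bash
python3 -m creep '[[0.0275,0.003,0.0497,0,0,0,-1],[0.0275,0.003,0.0497,0,0,0,-1],[0,0,0,0,0,0,-1],[0,0,0,0,-0.1,0,-1],[0,0,0,0,-0.1,0,-1],[0,0,0,0,-0.1,0,-1],[0,0,0,0,-0.07,0,-1],[0,0,0,0,-0.04,0,-1],[0,0,0,0,-0.04,0,-1],[0,0,0,0,-0.04,0,-1],[0,0,0,0,-0.04,0,-1],[0,0,0,0,-0.04,0,-1],[0,0,0,0,-0.04,0,-1],[0,0,0,0,-0.04,0,-1],[0,0,0,0,-0.04,0,-1],[0,0,0,0,-0.04,0,-1],[0,0,0,0,-0.04,0,-1],[0,0,0,0,-0.04,0,-1],[0,0,0,0,-0.04,0,-1],[0,0,0,0,-0.04,0,-1]]' 
python3 -m creep '[[0,0,0,0,-0.04,0,-1],[0,0,0,0,-0.04,0,-1],[0,0,0,0,-0.06,0,-1],[0,0,0,0,-0.06,0,-1],[0,0,0,0,-0.06,0,-1],[0,0,0,0,0,0,-1],[0,0,0,0,0,0,-1],[0,0,0,0,0,0,-1],[0,0,0,0,0,0,-1],[0,0,0,0,0,0,-1],[0,0,0,0,0,0,-1],[0,0,0,0,0,0,-1]]'
python3 - <<'E'
from d import *
R=Rm((-.143,.99),0); delta((.547,-.061,.155),R);print(ctrl.get_state()["joint_positions"].round(1))
a=[]
p=ctrl.get_image("scene"); a=cv2.resize(p["image"][120:250,180:320,::-1],(540,500))
p=ctrl.get_image("wrist"); b=cv2.resize(p["image"][:,:,::-1],(260,195)); b=np.pad(b,((0,305),(0,0),(0,0)))
cv2.imwrite("pics/s3.png",np.hstack([a,b]))
E
```

```text
time_s: 11.85
position: [0.549, -0.0632, 0.1575]
orientation: [-178.6, 80.3, 99.6]
contact_force: [-0.4, -0.6, -0.8]
width: 0.0668
gripper_force: 67.1
time_s: 12.85
position: [0.5486, -0.063, 0.1574]
orientation: [-7.9, 88.1, -89.7]
contact_force: [-0.2, -0.8, -0.2]
width: 0.0668
gripper_force: 67.0
at [ 0.5486 -0.063   0.1574] [ -7.9  88.1 -89.7] shift mm [ 2.3 -1.3 -2.3] units [ 0.0038 -0.0022 -0.0038] w 0.0668
turn deg [-0.   1.9  0.3] units [-0.0002  0.0421  0.0058]
[-60.8  82.2  60.  107.8  35.   47.7 -46.1]
```

View pics/s3.png

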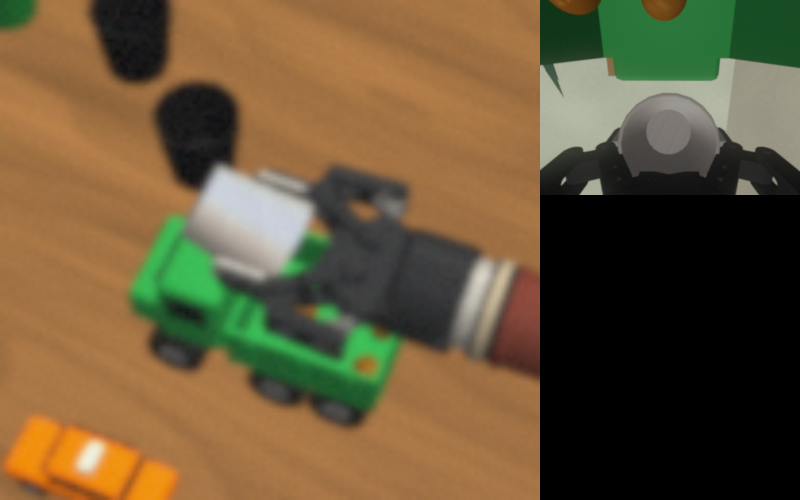

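The wrist view shows the empty cup's bare floor and marbles in the bed ahead. Next: lift and stand the cup upright.

```bash
python3 -m creep '[[-0.04,0,0,0,0,0,-1],[-0.06,0,0,0,0,0,-1],[0,0,0,0,0.145,0,-1],[0,0,0,0,0.145,0,-1],[0,0,0,0,0.145,0,-1],[0,0,0,0,0.145,0,-1],[0,0,0,0,0.145,0,-1],[0,0,0,0,0.145,0,-1],[0,0,0,0,0.145,0,-1],[0,0,0,0,0.145,0,-1],[0,0,0,0,0.145,0,-1],[0,0,0,0,0.145,0,-1],[0,0,0,0,0.145,0,-1],[0,0,0,0,0.145,0,-1],[0,0,0,0,0.145,0,-1],[0,0,0,0,0.145,0,-1],[0,0,0,0,0.145,0,-1],[0,0,0,0,0.145,0,-1],[0,0,0,0,0.145,0,-1],[0,0,0,0,0,0,-1]]' 
python3 - <<'E'
from d import *
R=Rm((-.51,.86),110); delta((.427,.261,.22),R);print(ctrl.get_state()["joint_positions"].round(1))
E
```

```text
time_s: 14.62
position: [0.5468, -0.0701, 0.2151]
orientation: [-179.4, -18.8, 97.2]
contact_force: [-0.8, -2.4, -0.9]
width: 0.0667
gripper_force: 67.2
at [ 0.5468 -0.0701  0.2151] [-179.4  -18.8   97.2] shift mm [326.7 -76.1 107.1] units [ 0.5444 -0.1268  0.1785] w 0.0667
turn deg [  7.2   1.  -22.1] units [ 0.1597  0.0229 -0.4915]
[  8.1  31.7  10.   95.1 -24.6  64.5  37.3]
```

```bash
python3 -m creep '[[0,0,0,0.04,0.006,-0.123,-1],[0,0,0,0.04,0.006,-0.123,-1],[0,0,0,0.04,0.006,-0.123,-1],[0,0,0,0.04,0.006,-0.123,-1],[0,0,0,0,0,0,-1]]' 
python3 - <<'E'
from d import *
R=Rm((-.51,.86),110); delta((.427,.261,.22),R)
E
```

```text
time_s: 15.03
position: [0.5485, -0.0598, 0.2162]
orientation: [179.8, -20.1, 121.8]
contact_force: [1.2, 1.2, -0.9]
width: 0.0666
gripper_force: 67.2
at [ 0.5485 -0.0598  0.2162] [179.8 -20.1 121.8] shift mm [317.6  65.3 112.2] units [0.5293 0.1088 0.187 ] w 0.0666
turn deg [-0.2 -0.1  1.1] units [-0.0035 -0.0013  0.0235]
```

```bash
python3 -m creep '[[0.0588,0.0121,0.0208,0,0,0.003,-1],[0.0588,0.0121,0.0208,0,0,0.003,-1],[0.0588,0.0121,0.0208,0,0,0.003,-1],[0.0588,0.0121,0.0208,0,0,0.003,-1],[0.0588,0.0121,0.0208,0,0,0.003,-1],[0.0588,0.0121,0.0208,0,0,0.003,-1],[0.0588,0.0121,0.0208,0,0,0.003,-1],[0.0588,0.0121,0.0208,0,0,0.003,-1],[0.0588,0.0121,0.0208,0,0,0.003,-1],[0,0,0,0,0,0,-1],[0,0,0,0,0,0,-1],[0,0,0,0,0,0,-1]]' 
cat > rim.py <<'E'
from d import *
R=Rm((-.51,.86),110); delta((.427,.261,.045),R)
s=ctrl.get_state();t=s["position"]
p=ctrl.get_image("wrist"); C=cloud(p); cv2.imwrite("pics/w4.png",p["image"][:,:,::-1])
r=[x for x in ctrl.cut_out(p,"cup")]
r=min(r,key=lambda x:np.hypot(x["point"][0]-256,x["point"][1]-270)); print(r["point"],r["confidence"])
m=cv2.dilate(r["region"].astype(np.uint8),np.ones((5,5)))>0
P=C[m&(p["z_map"]>0)]; P=P[np.linalg.norm(P-t,axis=1)<.09]
c=P[P[:,2]>P[:,2].max()-.02][:,:2].mean(0)
for it in range(3):
    az=np.degrees(np.arctan2(P[:,1]-c[1],P[:,0]-c[0])); rad=np.hypot(P[:,0]-c[0],P[:,1]-c[1])
    Q=[]
    for k in range(-180,180,10):
        S=P[(az>=k)&(az<k+10)&(rad<.042)&(rad>.028)]
        if len(S)>5: Q.append(S[S[:,2]>np.percentile(S[:,2],85)].mean(0))
    Q=np.array(Q); A=np.c_[2*Q[:,:2],np.ones(len(Q))]; x=np.linalg.lstsq(A,(Q[:,:2]**2).sum(1),rcond=None)[0]; c=x[:2]
B=np.c_[Q[:,:2]-c,np.ones(len(Q))]; co=np.linalg.lstsq(B,Q[:,2],rcond=None)[0]
for _ in range(4):
    e=Q[:,2]-B@co; k=abs(e)<max(.003,np.median(abs(e))*2); co=np.linalg.lstsq(B[k],Q[k,2],rcond=None)[0]
print("rim c",c.round(4),"z",co[2].round(4),"n",len(Q),k.sum(),"rad",np.sqrt(x[2]+c@c).round(4),"slopes deg",np.degrees(co[:2]).round(1),"res",np.std(e[k]).round(4))
m=np.array([-.51,.86]);print("rim-TCP along m,perp:",(c-t[:2])@m,(c-t[:2])@[.86,.51],"z",co[2]-t[2])
E
python3 rim.py
```

```text
time_s: 16.03
position: [0.4309, 0.2605, 0.2204]
orientation: [-179.8, -20.0, 120.2]
contact_force: [0.2, -0.4, -0.7]
width: 0.0668
gripper_force: 67.2
at [0.4309 0.2605 0.2204] [-179.8  -20.   120.2] shift mm [-57.6  -2.7 165.7] units [-0.0961 -0.0045  0.2762] w 0.0668
turn deg [-0.   0.  -0.4] units [-0.0002  0.0009 -0.0095]
[255.2, 267.8] 0.83
rim c [0.4334 0.2577] z 0.2663 n 36 27 rad 0.0322 slopes deg [-1.9  3.2] res 0.0009
rim-TCP along m,perp: -0.0037155012322120278 0.000693578367257852 z 0.045905677097258096
```

View pics/w4.png

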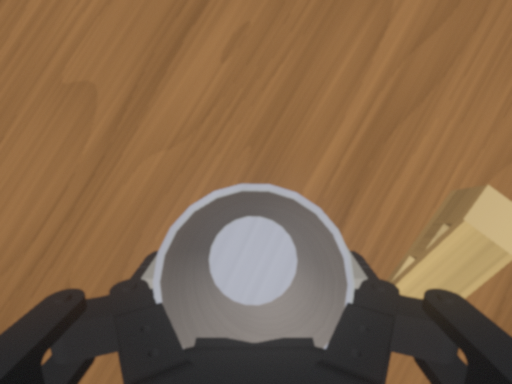

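The rim is at the same pixels as before the pour (columns 155–353, top row 185), so the cup has not slipped. Lowering it now.

```bash
python3 -m creep '[[-0.0149,-0.0008,0.0417,0,0,0,-1],[-0.0149,-0.0008,0.0417,0,0,0,-1],[-0.0149,-0.0008,0.0417,0,0,0,-1],[-0.0149,-0.0008,0.0417,0,0,0,-1],[-0.0149,-0.0008,0.0417,0,0,0,-1],[-0.0149,-0.0008,0.0417,0,0,0,-1],[-0.0149,-0.0008,0.0417,0,0,0,-1],[0,0,0,0,0,0,-1],[0,0,0,0,0,0,-1]]' 
python3 - <<'E'
from d import *
R=Rm((-.51,.86),110); delta((.4275,.260,.029),R); print(ctrl.get_state()["contact_force"])
p=ctrl.get_image("scene"); cv2.imwrite("pics/s4.png",cv2.resize(p["image"][130:290,290:450,::-1],(560,560)))
E
```

```text
time_s: 16.88
position: [0.4275, 0.259, 0.0339]
orientation: [-179.7, -20.1, 120.0]
contact_force: [0.6, 0.5, -0.5]
width: 0.0669
gripper_force: 67.2
at [0.4275 0.259  0.0339] [-179.7  -20.1  120. ] shift mm [-0.9  0.5  4.8] units [-0.0015  0.0009  0.0081] w 0.0669
turn deg [-0.1 -0.1 -0.6] units [-0.0021 -0.0018 -0.013 ]
[ 0.62379617  0.45826816 -0.47207686]
```

View pics/s4.png

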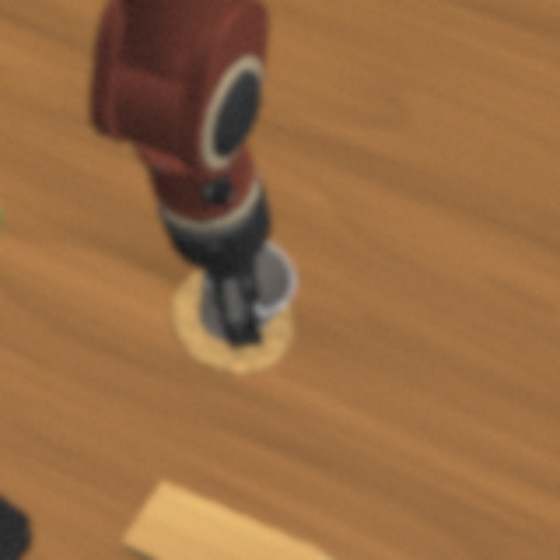

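The cup is over the coaster, roughly centred on it at about crop px (235,300). Now a fine descent.

```bash
python3 -m creep '[[-0.001,0,0.0024,0,0,0,-1],[-0.001,0,0.0024,0,0,0,-1],[0,0,0,0,0,0,-1],[0,0,0,0,0,0,-1],[0,0,0,0,0,0,-1]]'; python3 -m creep '[[-0.001,0,0.0024,0,0,0,-1],[0,0,0,0,0,0,-1],[0,0,0,0,0,0,-1]]'
```

```text
time_s: 17.35
position: [0.4278, 0.2608, 0.0322]
orientation: [-180.0, -20.1, 120.3]
contact_force: [0.6, -0.5, -0.9]
width: 0.0666
gripper_force: 67.2
time_s: 17.6
position: [0.4274, 0.2606, 0.03]
orientation: [-179.9, -20.1, 120.3]
contact_force: [0.4, -0.8, 0.1]
width: 0.0671
gripper_force: 67.2
```

```bash
python3 -m creep '[[-0.0006,0,0.0016,0,0,0,-1],[0,0,0,0,0,0,-1],[0,0,0,0,0,0,-1]]'; python3 -m creep '[[-0.0006,0,0.0016,0,0,0,-1],[0,0,0,0,0,0,-1],[0,0,0,0,0,0,-1]]'
```

```text
time_s: 17.85
position: [0.4274, 0.2606, 0.0289]
orientation: [-179.9, -20.1, 120.3]
contact_force: [-0.8, 0.7, -0.3]
width: 0.0667
gripper_force: 67.2
time_s: 18.1
position: [0.4275, 0.2607, 0.0283]
orientation: [-179.9, -20.1, 120.3]
contact_force: [-1.3, -1.1, 2.8]
width: 0.0666
gripper_force: 67.0
```

```bash
python3 -m creep '[[0,0,0,0,0,0,0.65],[0,0,0,0,0,0,0.8],[0,0,0,0,0,0,1],[0,0,0,0,0,0,1],[0,0,0,0,0,0,1],[0,0,0,0,0,0,1],[0,0,0,0,0,0,1],[0,0,0,0,0,0,1]]' && python3 -m creep '[[0,0,-0.015,0,0,0,1],[0,0,-0.03,0,0,0,1],[0,0,-0.05,0,0,0,1],[0,0,-0.06,0,0,0,1],[0,0,-0.06,0,0,0,1],[0,0,-0.06,0,0,0,1],[0,0,-0.06,0,0,0,1],[0,0,0,0,0,0,1],[0,0,0,0,0,0,1],[0,0,0,0,0,0,1]]'
python3 - <<'E'
from m import *
a=[]
for n,sl in (("scene",np.s_[120:290,180:410]),("top",np.s_[120:290,90:320])):
    p=ctrl.get_image(n); show(n,"cup",None,p); show(n,"coaster",None,p)
    r=ctrl.find_in(p,"marble0_center"); print([(w(p,x["point"]).round(3),round(x["confidence"],2)) for x in r])
    a.append(cv2.resize(p["image"][sl][:,:,::-1],(400,296)))
    C=cloud(p).reshape(-1,3); k=(abs(C[:,0]-.54)<.1)&(C[:,1]>-.13)&(C[:,1]<-.04)&(C[:,2]>.104)&(C[:,2]<.12); print("cab",cv2.minAreaRect((C[k][:,:2]*1000).astype(np.float32)))
cv2.imwrite("pics/f.png",np.vstack([cv2.resize(x,(780,577))[:296*1] if 0 else x for x in a]))
E
```

```text
time_s: 18.77
position: [0.4275, 0.2605, 0.0279]
orientation: [-179.9, -20.1, 120.3]
contact_force: [0.2, -0.4, -0.5]
width: 0.0855
gripper_force: 0.0
time_s: 19.6
position: [0.4618, 0.2011, 0.2166]
orientation: [-179.8, -20.1, 120.3]
contact_force: [-0.4, -0.5, -0.6]
width: 0.0857
gripper_force: 0.0
scene cup [155. 137.] n 452 hi 0.071 med [ 0.479 -0.431  0.044] toprect [ 482. -429.] [71. 63.] 58 circ 482 -429 36
scene cup [179. 116.] n 425 hi 0.07 med [ 0.362 -0.409  0.046] toprect [ 362. -409.] [72. 63.] 39 circ 363 -409 36
scene cup [231. 152.] n 469 hi 0.071 med [ 0.418 -0.168  0.043] toprect [ 446. -143.] [136.  63.] 48 circ 454 -151 69
scene cup [362. 214.] n 588 hi 0.077 med [0.414 0.257 0.046] toprect [430. 257.] [68. 66.] 14 circ 429 256 36
scene coaster [352. 231.] n 347 hi 0.009 med [0.451 0.261 0.006] toprect [441. 256.] [97. 71.] 89 circ 429 255 49
[(array([ 0.546, -0.005,  0.065]), 0.58)]
cab ((549.349609375, -80.10755920410156), (90.79695129394531, 52.13215637207031), 7.699589729309082)
top cup [411. 211.] n 627 hi 0.071 med [ 0.482 -0.445  0.037] toprect [ 479. -430.] [57. 69.] 15 circ 483 -429 35
top cup [306. 233.] n 540 hi 0.071 med [ 0.428 -0.175  0.011] toprect [ 425. -171.] [59. 64.] 66 circ 427 -168 33
top cup [403. 262.] n 707 hi 0.073 med [ 0.362 -0.425  0.037] toprect [ 364. -410.] [66. 68.] 20 circ 366 -410 35
[(array([ 0.545, -0.004,  0.07 ]), 0.49)]
cab ((550.54736328125, -78.83775329589844), (92.06753540039062, 51.60694885253906), 8.030694961547852)
```

View pics/f.png

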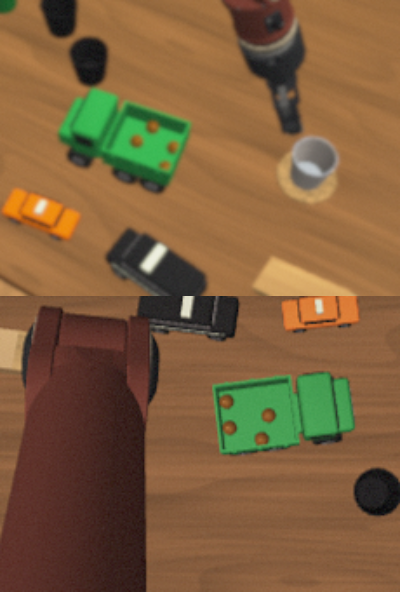

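All four marbles are in the bed. The cup stands upright on the coaster at (0.430,0.257), centred to about 1 mm. The truck has not moved and the gripper is clear.

```bash
python3 -c "
from plant import ctrl
print(ctrl.sign_off())"
```

```text
the job is handed in; nothing more can be done
None
```

The job is done and handed in at about 20 s: all four marbles are in the truck bed, and the empty cup stands upright and centred on the coaster, with the truck where it was and no contact with the other toys or the cube.

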